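# Set and clamp the stabiliser leg of the hoop stand

### The arm

A 7-joint arm with a two-finger parallel gripper is mounted at the origin on the work surface. World frame = base frame: x ahead of the robot, y to its left, z up, the work surface at z = 0. Lengths are in m, angles in rad, forces in N, time in s.
With the tool pointing down it reaches from about 0.425 to 0.875 m from the base axis. Payload 4.7 kg.
Tool frame: the origin (TCP) lies on the centre line of the jaws, within the pads' length; the fingertips stand ahead of it and the grasp point (between the pads) lies 2 mm behind it (nose_length is the z of the fingertips in the tool frame, in m); z points along the fingers, y is the line along which they close (so a half turn about z gives the same grasp; the last joint's range is limited). The gripper opens to 87 mm and grips with 3 to 60 N. Pads are 19 mm wide; open, the fingers measure 117 mm over their backs; the gripper's body (75 mm by 190 mm) begins 51 mm behind the grasp point.
Start: joints at [-1.31, 0.321, -0.07, 1.45, 0.023, 1.371, -0.057], TCP at [0.159, 0.63, 0.24] pointing down, gripper open.
Joint ranges: [-2.86, 2.86], [-0.3, 2.09], [-1.38, 1.24], [0.06, 2.45], [-1.56, 4.7], [0.09, 2.05], [-2.69, 2.69]. Speed limits (rad/s): [2.57, 2.57, 3.14, 3.14, 3.14, 3.14, 3.14].

### API

Orientations are given as a rotation vector (axis times angle).
In Python, from bench import * gives the robot as it stands.
- The arm moves only by the tool send_rows, never from a script. Its arguments are lists of equal length, an entry for each row: "xyz": the shift along the tool's x, y, z in mm, a list of three; "dr": the turn, a rotation vector about the tool's x, y, z in rad, a list of three. A call has exactly 10 rows; each row is the pose to reach, as a shift and turn from the pose commanded when the call began, along the tool's axes at that moment; what a row does not reach only later rows make up. A row lasts 1/12 s, in which the tool goes at most 41.7 mm and 7.16 degrees, less where a joint would pass 70% of its speed; a pose out of reach is approached as far as the arm can. A call with a gripper value outside its range is refused whole. "jaw" is the finger opening in mm, from 0 to 87, set as the call begins (left out, the last holds). The fingers move at their own pace and stop on an object; "grip_force" is the grip in N (left out, the last holds). Time passes only in rows, so rows that repeat a pose let the fingers close, or fill a call up. It gives the time, the measured TCP pose, the force, the opening and the grip force at its end, in the units of the state.
- get_state(): the state, without advancing time (a new reading comes with each control period).
- get_image(name): name is "scene" or "side" or "wrist"; returns the picture (400x640x3 uint8, red, green, blue); there is no depth.
- calibration(name): a dict with "vfov" (degrees; the focal length in pixels is half the picture's height over the tangent of half this angle, whatever the lens; pixels are square), "cx", "cy" (the principal point, pixels), "rvec" (rotation vector, rad) and "tvec" (3), from world to camera coordinates, as OpenCV has them; the wrist camera has in their place "hand_eye" (4x4, takes a point from camera to tool coordinates, whose origin is the TCP and whose axes are the flange's). Camera axes: x right, y down, z forward; pixel columns grow to the right and rows downward; lengths in m; the calibration is good to about 2 mm. A picture is of the moment at which its call begins: read the wrist's pose just before it. calibration takes no time and is no camera call.
- close_job(): hands the job in; it is judged then, once.
The state is a dict: "time": time; "joint_positions": joint angles; "qd": joint speeds; "joint_torque": joint torques, N m; "position": TCP position; "tool_rot": TCP orientation; "ft_force": force on the tool from outside, world axes, zero at the start; "torque": the same for the moment, N m; "grip_width": opening from 0.0 (shut) to 1.0 (fully open); "grip_force": force on a finger pad.
Only numpy, scipy, OpenCV 4.12 (cv2) and the standard library are available. Lean on these libraries where they do the work, as an engineer would, in place of code of your own. Each camera call takes 0.05 s, during which the arm holds its last target. There are 200 camera calls.

### The job

Set the hoop stand's stabiliser leg: take the leg between the fingers, one on its rubber grip pad and the other on the open cam lever, and draw it out until the brass length band on the rail has just come fully clear of the leg's mouth. Holding the leg there, squeeze the lever shut against its side. Finish still holding the leg, squeezed firmly between the grip pad and the closed lever; leave everything else on the table alone.

Things in the scene. Friction and masses are not known exactly. Their poses are not given: they have to be found in the camera images.
- stand: The folding bamboo hoop stand, fixed to the table. Origin under the centre of its plinth (110 x 100 mm, 48 mm high), z up. Its own +x is the direction in which the leg is drawn out. A flat aluminium rail (12 mm wide, 22 mm high, at heights 18 to 40 mm) runs from the plinth along the line y = 0 into the leg. Mast and empty hoop lean back above the plinth, to 0.37 m high, x from -120 to +20 mm, 85 mm to either side.
- leg (a joint): How far the sliding leg is drawn out along the stand's +x, in m: 0 pushed in, 0.110 at its end stop. At 0.070 the leg's mouth edge meets the outer edge of the brass length band (the mark). While the lever is open it slides at a steady friction of about 0.8 N; with the lever closed the cam clamps it to the rail (slips only above about 15 N).
- lever (a joint): Angle of the cam lever in rad: 0 fully closed, lying along the leg's side (its stop); 0.55 fully open, its free end away from the leg. Starts open at 0.40 to 0.50. It stays where it is left; moving it takes about 4 to 5 N at the free end, up to about 12 N over the last 0.2 rad, where the cam bites on the rail and tends to drag the leg about 1 mm outward.
- mark (a point): The outer (+x) edge of the 6 mm wide brass band around the rail, on the rail's top face, 140 mm from the stand's origin. At the start the band is hidden inside the leg; thin black scale ticks on the rail lie nearer the plinth.
- leg_mouth (a point): Middle of the top edge of the leg's mouth (the end with the black clamp collar, towards the plinth), 48 mm above the table; point axes as the stand's. The leg is a bamboo sleeve with its underside 10 mm and its top 48 mm above the table, 26 mm wide (y from -13 to +13 mm); collar 40 mm long, 30 mm wide, 42 mm high; rubber foot 34 mm wide at the far end.
- leg_end (a point): Top middle of the leg's far end, 175 mm beyond the mouth along the stand's +x.
- pinch (a point): Point on the leg's centre line, 29 mm above the table, 61 mm from the mouth, between grip pad and lever tab: pinch here, closing along the stand's y. Pad face at y = +15.5 mm. Outer face of the lever's end at y = -20.5 mm closed (pinch 36 mm wide), at -42 to -50 mm at the start. As the lever closes the pinch's middle shifts from about y = -15 to -2.5 mm, so the hand must follow.
- grip_pad: Ribbed black rubber grip pad on the leg's +y side, 60 mm long, 30 mm high (14 to 44 mm above the table), 2.5 mm thick; origin at its centre, 73 mm from the mouth. It moves with the leg. The lever is on the opposite side.
- lever_tab: Outer part of the aluminium cam lever, a flat paddle 36 mm long, 30 mm high (14 to 44 mm above the table), 5 mm thick, on the leg's -y side; origin at its centre, 42 mm from the hinge pin. It is carried by the leg.
- lever_tip (a point): Free end of the lever, mid thickness, 29 mm above the table, 60 mm from the vertical hinge pin, which stands on the collar 18 mm from the mouth at y = -18 mm.
- dish: White ceramic dish, 96 mm across, 26 mm high, a bystander; origin under its centre.
- spool: Bare wooden thread spool, 32 mm across, 46 mm high, standing, a bystander; origin under its centre.
- thimble: Steel thimble, 21 mm across, 24 mm high, a bystander; origin under its centre.
- scissors: Small steel embroidery scissors lying flat, 110 mm long, 8 mm high, a bystander; origin on the table close to the pivot screw, blades along +x.
- canister: Stainless steel lidded canister, 93 mm across, 138 mm high, a bystander; origin under its centre.
- pencil_cup: Clear acrylic pencil cup, 72 mm across, 95 mm high, with pencils up to 172 mm high, a bystander; origin under its centre.
- winder: Blue plastic bobbin winder with a crank lever, 130 x 75 mm, 105 mm high, a bystander; origin under its centre.

How it is judged:
On the way:
1. The leg stands at the length mark (within 4 mm), a finger on its grip pad and a finger on the lever, the lever not yet clamping (above 0.20 rad) (value of joint leg between 0.066 and 0.074 m and value of joint lever above 0.2 rad and contact force between the fingers and grip_pad above 0.3 N and contact force between the fingers and lever_tab above 0.3 N), for 0.04 s.
At the end, for the whole second after the job is handed in: The leg is drawn out to the mark (joint leg 0.070, within 4 mm), the cam lever is shut (below 0.06 rad), the fingers press on the grip pad and on the lever tab with more than 3 N each, and no bystander has moved by 25 mm or more (value of joint leg between 0.066 and 0.074 m and value of joint lever below 0.06 rad and contact force between the fingers and grip_pad above 3 N and contact force between the fingers and lever_tab above 3 N and distance of each of dish, spool, thimble, scissors, canister, pencil_cup, winder from where it was at the start of the episode below 0.025 m); the arm keeps its last pose, push and grip.
It fails at once if The lever is clamped (below 0.10 rad) with the leg more than 6 mm off the mark (value of joint lever below 0.1 rad and (value of joint leg below 0.064 m or value of joint leg above 0.076 m)).
It fails at once if A bystander is pushed 25 mm or more, or tipped (distance of any of dish, spool, thimble, scissors, canister, pencil_cup, winder from where it was at the start of the episode above 0.025 m or angle between any of dish, spool, thimble, scissors, canister, pencil_cup, winder's own z axis and vertical above 0.5 rad).
It also fails if it takes over 38 s, if anything falls off the work surface, if the arm or the gripper's body presses on something with over 40 N, if the wrist force passes 120 N, or if a joint passes its speed limit or range.

## Working session

There is one attempt and no reset: what is moved stays moved. The work goes in short steps, Python scripts to look and compute and a tool call to move; the robot and the scene stay as the last step left them, time stands still between calls to the robot, and variables do not carry over. Pictures are saved under pics/ and viewed, at most 10 in all, crops included, and the job is handed in when it is done.

Besides the shell and the picture viewer there is one more tool, called after ">>>" by a JSON object that holds its "op" and its "data". send_rows: Moves the arm, as the interface text tells. Its arguments: {"type":"object","properties":{"xyz":{"type":"array"},"dr":{"type":"array"},"jaw":{"type":"number"},"grip_force":{"type":"number"}},"required":["xyz","dr"]}

```bash
mkdir -p pics; cat > h.py <<'E'
from bench import *
import numpy as np, cv2
from scipy.spatial.transform import Rotation as R
def cam(name, st=None):
    c=calibration(name); f=200/np.tan(np.radians(c['vfov'])/2)
    if 'hand_eye' in c:
        st=st or get_state(); T=np.eye(4); T[:3,:3]=R.from_rotvec(st['tool_rot']).as_matrix(); T[:3,3]=st['position']
        M=T@np.array(c['hand_eye']); return f,c['cx'],c['cy'],M[:3,:3],M[:3,3]
    Rm=R.from_rotvec(np.ravel(c['rvec'])).as_matrix(); return f,c['cx'],c['cy'],Rm.T,-Rm.T@np.ravel(c['tvec'])
def onplane(cm,u,v,z):
    f,cx,cy,Rm,o=cm; d=Rm@np.array([(u-cx)/f,(v-cy)/f,1]); return o+d*(z-o[2])/d[2]
def proj(cm,p):
    f,cx,cy,Rm,o=cm; q=Rm.T@(np.array(p)-o); return q[0]/q[2]*f+cx,q[1]/q[2]*f+cy
def save(name,fn):
    im=get_image(name); cv2.imwrite('pics/'+fn,im[:,:,::-1]); return im
E
python3 - <<'E'
from h import *
s=get_state(); print(s)
print({n:calibration(n) for n in('scene','side','wrist')})
a=save('scene','s0.png');b=save('side','d0.png');c=save('wrist','w0.png')
E
```

```text
{'time': 0.0, 'joint_positions': array([-1.30992438,  0.32181355, -0.07009588,  1.45170909,  0.02258751,
        1.37075579, -0.05691575]), 'qd': array([ 0.00028255,  0.00095651, -0.000389  , -0.00076366,  0.00094893,
        0.00093712, -0.00209503]), 'joint_torque': array([ 1.93524215e-04, -4.91285598e+01, -4.04053247e-01, -3.12533891e+01,
       -6.40400453e-02,  4.38581093e-02,  1.70417215e-04]), 'position': array([0.15868658, 0.62979208, 0.23845057]), 'tool_rot': array([-3.86589953e-01, -3.11756166e+00,  2.97277265e-03]), 'ft_force': array([ 0.54943121,  0.13197268, -0.45164701]), 'torque': array([-0.04847346,  0.04694658,  0.02946091]), 'grip_force': 0.0, 'grip_width': 1.0014809772813853}
{'scene': {'vfov': 57.34261622925645, 'cx': 319.89344794229567, 'cy': 199.34714684668364, 'rvec': array([ 0.77716546,  2.6451836 , -1.05814587]), 'tvec': array([ 0.53753041, -0.17610525,  1.3019419 ])}, 'side': {'vfov': 48.393169072285154, 'cx': 325.38925156984277, 'cy': 198.94245820811344, 'rvec': array([ 2.15691494, -0.42121238,  0.21756919]), 'tvec': array([-0.55611672,  0.16362338,  1.19555335])}, 'wrist': {'vfov': 64.28210331835207, 'cx': 318.3663245341497, 'cy': 194.9836706862088, 'hand_eye': array([[-5.94920996e-04, -9.56258918e-01, -2.92520987e-01,
         8.12955015e-02],
       [ 9.99999530e-01, -7.92823319e-04,  5.57989546e-04,
        -1.27773036e-03],
       [-7.65499939e-04, -2.92520517e-01,  9.56258940e-01,
        -1.45805052e-01],
       [ 0.00000000e+00,  0.00000000e+00,  0.00000000e+00,
         1.00000000e+00]])}}
```

View pics/s0.png

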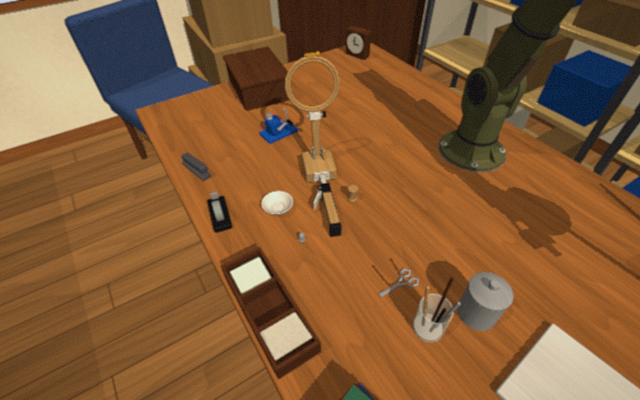

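View pics/d0.png

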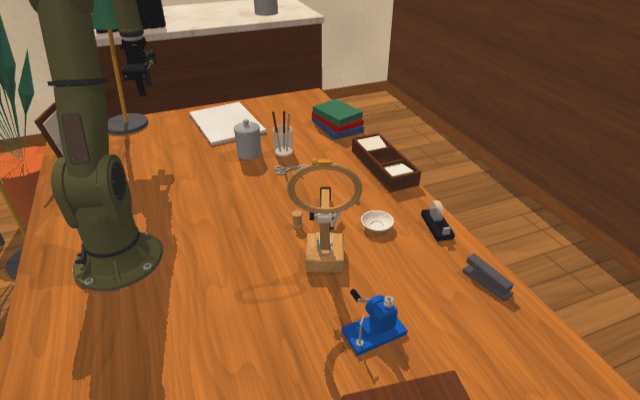

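The scene view shows the plinth near (319,165). The leg runs from about (323,182) to its foot at (334,230), with the lever on the image-left side near (317,200). The spool is at (353,193), the dish at (277,203) and the thimble at (301,237). Next I'll zoom in and compute positions.

```bash
python3 - <<'E'
from h import *
im=cv2.imread('pics/s0.png')[140:245,250:370]
cv2.imwrite('pics/s0c.png',cv2.resize(im,None,fx=5.5,fy=5.5,interpolation=cv2.INTER_CUBIC))
cm=cam('scene'); print(cm[4])
for n,u,v,z in [('foot',334,225,.048),('mouth',323,182,.048),('spool',353,187,.046),('dish',277,203,.02),('thimble',301,235,.02),('plinth',319,160,.048)]: print(n,onplane(cm,u,v,z).round(3))
E
```

```text
[0.98659419 0.58396051 0.83703449]
foot [0.622 0.052 0.048]
mouth [ 0.554 -0.11   0.048]
spool [ 0.488 -0.042  0.046]
dish [ 0.706 -0.134  0.02 ]
thimble [0.706 0.012 0.02 ]
plinth [ 0.509 -0.205  0.048]
```

View pics/s0c.png

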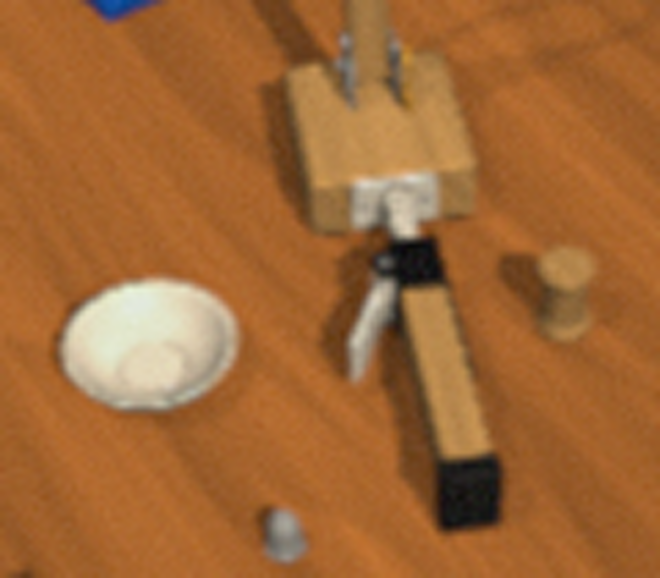

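The crop shows the mouth's top edge at scene pixel (325.5,184). The bamboo strip's centre runs from (327.3,192.4) to (334.9,223.3), and the lever is open on the dish side.

```bash
python3 - <<'E'
from h import *
import bench
print(getattr(bench,'nose_length',None), calibration('wrist').keys())
cm=cam('scene'); P=lambda a,b,z:onplane(cm,250+a/5.5,140+b/5.5,z)
a=P(425,288,.048);b=P(467,458,.048);d=(b-a)/np.linalg.norm(b-a);ang=np.degrees(np.arctan2(d[1],d[0]))
m=P(413,243,.048); print(a,b,ang,m, 'strip len',np.linalg.norm(b-a))
pin=m+.061*d; yd=np.array([-d[1],d[0],0]); print('pinch',pin)
for n,q in [('spool',P(566,262,.046)),('thimble',P(283,535,.01)),('dish',P(150,345,.015)),('lever tip',P(357,350,.044)),('foot',P(470,500,.048))]:
    print(n,q.round(3),'rel mouth x,y',(q-m)@d,(q-m)@yd)
s=get_state();M=R.from_rotvec(s['tool_rot']).as_matrix(); print(M.round(3))
tgt=pin-.014*yd; tgt[2]=.20
print(tgt,M.T@(tgt-s['position'])*1000)
E
```

```text
0.017 dict_keys(['vfov', 'cx', 'cy', 'hand_eye'])
[ 0.56785849 -0.06458413  0.048     ] [0.61594242 0.04815537 0.048     ] 66.9015231256091 [ 0.55420105 -0.09784643  0.048     ] strip len 0.12256532742586398
pinch [ 0.57813212 -0.04173668  0.048     ]
spool [ 0.49  -0.04   0.046] rel mouth x,y 0.02810674948897959 0.08142289377398858
thimble [0.706 0.013 0.01 ] rel mouth x,y 0.16156686010137147 -0.09613083665103297
dish [ 0.703 -0.139  0.015] rel mouth x,y 0.02056822189105657 -0.15283421064211816
lever tip [ 0.622 -0.049  0.044] rel mouth x,y 0.07136538962411168 -0.04278115870821936
foot [0.63  0.071 0.048] rel mouth x,y 0.18536151988633662 -0.0031266936501929904
[[-0.97   0.244 -0.   ]
 [ 0.244  0.97  -0.001]
 [-0.    -0.001 -1.   ]]
[ 0.59100976 -0.04722906  0.2       ] [-584.58647354 -551.01312324   39.56528358]
```

>>> {"op": "send_rows", "data": {"xyz": [[-29,-27.5,2],[-58,-55,4],[-87,-82.5,6],[-117,-110,8],[-146,-138,10],[-175,-165,12],[-205,-193,14],[-234,-220,16],[-263,-248,18],[-292,-275,20]], "dr": [[0,0,0.086],[0,0,0.173],[0,0,0.259],[0,0,0.346],[0,0,0.432],[0,0,0.518],[0,0,0.605],[0,0,0.691],[0,0,0.778],[0,0,0.864]], "jaw": 87}}

```text
time: 0.98
position: [0.3753, 0.2903, 0.2194]
tool_rot: [-1.662, -2.666, -0.0]
ft_force: [2.1, 0.7, -0.6]
grip_width: 0.999
grip_force: 0.0
```

>>> {"op": "send_rows", "data": {"xyz": [[-40,4,2],[-80,9,4],[-120,13,6],[-160,17,8],[-200,22,10],[-240,26,12],[-280,30,14],[-320,35,16],[-360,39,18],[-400,43,20]], "dr": [[0,0,0.086],[0,0,0.173],[0,0,0.259],[0,0,0.346],[0,0,0.432],[0,0,0.518],[0,0,0.605],[0,0,0.691],[0,0,0.778],[0,0,0.864]]}}

```text
time: 1.82
position: [0.5916, -0.0485, 0.1994]
tool_rot: [-2.625, -1.726, -0.001]
ft_force: [0.3, -0.7, 0.1]
grip_width: 1.0
grip_force: 0.0
```

>>> {"op": "send_rows", "data": {"xyz": [[0,0,0],[0,0,0],[0,0,0],[0,0,0],[0,0,0],[0,0,0],[0,0,0],[0,0,0],[0,0,0],[0,0,0]], "dr": [[0,0,0],[0,0,0],[0,0,0],[0,0,0],[0,0,0],[0,0,0],[0,0,0],[0,0,0],[0,0,0],[0,0,0]]}}

```text
time: 2.65
position: [0.5909, -0.0469, 0.1997]
tool_rot: [2.622, 1.731, 0.0]
ft_force: [-0.2, -0.2, -1.3]
grip_width: 0.999
grip_force: 0.0
```

```bash
python3 - <<'E'
from h import *
s=get_state(); save('wrist','w1.png'); print(s['time'],s['position'],R.from_rotvec(s['tool_rot']).as_matrix().round(3),s['ft_force'])
E
```

```text
2.65 [ 0.59090876 -0.04686734  0.19967026] [[ 0.393  0.92   0.   ]
 [ 0.92  -0.393  0.   ]
 [ 0.     0.    -1.   ]] [-0.20255452 -0.16581617 -1.33954061]
```

View pics/w1.png

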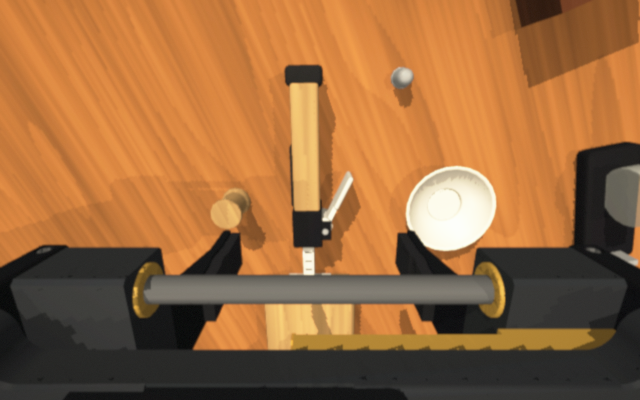

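The wrist view shows the leg from the foot end at (304,66) to the collar mouth at about (308,246). The lever tip is at (350,174), the spool's top at (226,210), and the dish is clear of the fingers.

```bash
python3 - <<'E'
from h import *
s=get_state(); cm=cam('wrist',s); im=cv2.imread('pics/w1.png').astype(int); g=im.sum(2)
M=R.from_rotvec(s['tool_rot']).as_matrix()
def col(r,a,b):
    row=g[r,a:b]; d=np.where(row<150)[0]+a; return (d.min(),d.max()) if len(d) else None
for r in (68,72,76,215,225,235,240,243): print(r,col(r,270,325))
print('end rows',[np.where(g[50:100,c]<150)[0][[0,-1]]+50 for c in (295,305,315)],'collar rows',[np.where(g[195:262,c]<150)[0][[0,-1]]+195 for c in (298,305,309)])
for n,u,v,z in [('end',304,66,.048),('mouth',308,247,.048),('tip',350,174,.044),('spool',226,210,.046)]:
    q=onplane(cm,u,v,z); print(n,q.round(4),(M.T@(q-s['position'])*1000).round(1))
E
```

```text
68 (np.int64(287), np.int64(320))
72 (np.int64(286), np.int64(321))
76 (np.int64(286), np.int64(321))
215 (np.int64(293), np.int64(320))
225 (np.int64(293), np.int64(324))
235 (np.int64(294), np.int64(322))
240 (np.int64(294), np.int64(321))
243 (np.int64(294), np.int64(321))
end rows [array([67, 81]), array([66, 80]), array([66, 81])] collar rows [array([212, 246]), array([212, 245]), array([212, 245])]
end [0.6205 0.0554 0.048 ] [105.7 -13.  151.6]
mouth [ 0.554  -0.1046  0.048 ] [-67.5 -11.3 151.6]
tip [ 0.6219 -0.0509  0.044 ] [  8.5  30.1 155.6]
spool [ 0.4946 -0.036   0.046 ] [-27.8 -92.8 153.6]
```

>>> {"op": "send_rows", "data": {"xyz": [[-2,1,20],[-4,2,50],[-6.5,2,80],[-6.5,2,110],[-6.5,2,135],[-6.5,2,155],[-6.5,2,167],[-6.5,2,172],[-6.5,2,172],[-6.5,2,172]], "dr": [[0,0,-0.005],[0,0,-0.01],[0,0,-0.01],[0,0,-0.01],[0,0,-0.01],[0,0,-0.01],[0,0,-0.01],[0,0,-0.01],[0,0,-0.01],[0,0,-0.01]]}}

```text
time: 3.53
position: [0.591, -0.0539, 0.0285]
tool_rot: [2.613, 1.743, 0.002]
ft_force: [0.0, -0.5, 0.3]
grip_width: 1.001
grip_force: 0.0
```

>>> {"op": "send_rows", "data": {"xyz": [[0,0,0],[0,0,0],[0,0,0],[0,0,0],[0,0,0],[0,0,0],[0,0,0],[0,0,0],[0,0,0],[0,0,0]], "dr": [[0,0,0],[0,0,0],[0,0,0],[0,0,0],[0,0,0],[0,0,0],[0,0,0],[0,0,0],[0,0,0],[0,0,0]], "jaw": 40, "grip_force": 3}}

```text
time: 4.37
position: [0.591, -0.0538, 0.028]
tool_rot: [2.612, 1.743, 0.002]
ft_force: [3.5, -1.2, 1.5]
grip_width: 0.693
grip_force: 2.6
```

```bash
python3 - <<'E'
from h import *
s=get_state(); M=R.from_rotvec(s['tool_rot']).as_matrix(); save('wrist','w2.png'); print(s['time'],s['position'],M.T@s['ft_force'],s['grip_width']*87,s['grip_force'])
E
```

```text
4.3667 [ 0.59104173 -0.05383194  0.0280032 ] [ 0.22709997  3.70859024 -1.53966047] 60.32815541872956 2.628083207137024
```

View pics/w2.png

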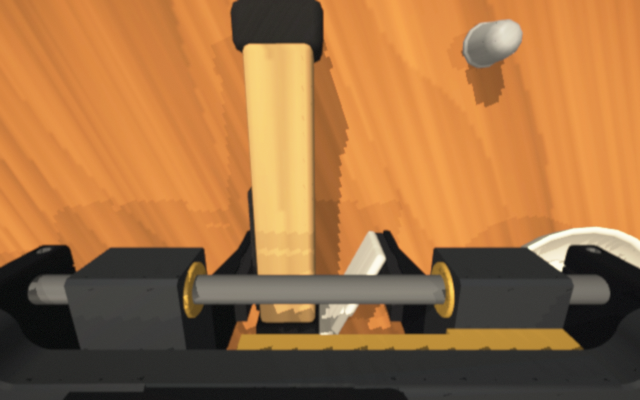

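Only the lever-side finger seems loaded so far: the net force is +3.7 N in tool y and the opening is 60 mm. I'll shift the hand slightly so the pad finger seats too.

>>> {"op": "send_rows", "data": {"xyz": [[0,0.5,0],[0,1,0],[0,1.5,0],[0,1.5,0],[0,1.5,0],[0,1.5,0],[0,1.5,0],[0,1.5,0],[0,1.5,0],[0,1.5,0]], "dr": [[0,0,0],[0,0,0],[0,0,0],[0,0,0],[0,0,0],[0,0,0],[0,0,0],[0,0,0],[0,0,0],[0,0,0]]}}

```text
time: 5.25
position: [0.591, -0.0541, 0.0274]
tool_rot: [-2.612, -1.743, 0.001]
ft_force: [-2.0, 1.6, 4.5]
grip_width: 0.698
grip_force: 3.0
```

```bash
cat >st.py <<'E'
from h import *
s=get_state(); M=R.from_rotvec(s['tool_rot']).as_matrix(); print(s['time'],s['position'].round(4),(M.T@s['ft_force']).round(2),s['grip_width']*87,s['grip_force'])
E
python3 st.py
```

```text
5.25 [ 0.591  -0.0541  0.0274] [ 0.71 -2.46 -4.45] 60.75838354180868 2.986465275316732
```

>>> {"op": "send_rows", "data": {"xyz": [[1,-0.3,0],[4,-0.5,0],[8,-0.5,0],[13,-0.5,0],[18,-0.5,0],[23,-0.5,0],[28,-0.5,0],[32,-0.5,0],[34,-0.5,0],[35,-0.5,0]], "dr": [[0,0,0],[0,0,0],[0,0,0],[0,0,0],[0,0,0],[0,0,0],[0,0,0],[0,0,0],[0,0,0],[0,0,0]]}}

```text
time: 6.08
position: [0.6046, -0.021, 0.0274]
tool_rot: [-2.612, -1.745, 0.0]
ft_force: [-3.6, 0.8, 3.2]
grip_width: 0.699
grip_force: 3.1
```

```bash
cat >>st.py <<'E'
for n in ('scene','wrist'): save(n,n+'%.2f.png'%s['time'])
im=cv2.imread('pics/scene%.2f.png'%s['time'])[160:250,290:380]
a=cv2.resize(im,(400,400),interpolation=cv2.INTER_CUBIC)
b=cv2.resize(cv2.imread('pics/wrist%.2f.png'%s['time']),(640,400))[:,160:560]
cv2.imwrite('pics/both%.2f.png'%s['time'],np.hstack([a,b])); print('pics/both%.2f.png'%s['time'])
E
python3 st.py; cp pics/both* pics/b1.png
```

```text
6.0833 [ 0.6046 -0.021   0.0274] [-0.67 -3.58 -3.18] 60.80939735557465 3.126792421680875
pics/both6.08.png
```

View pics/b1.png

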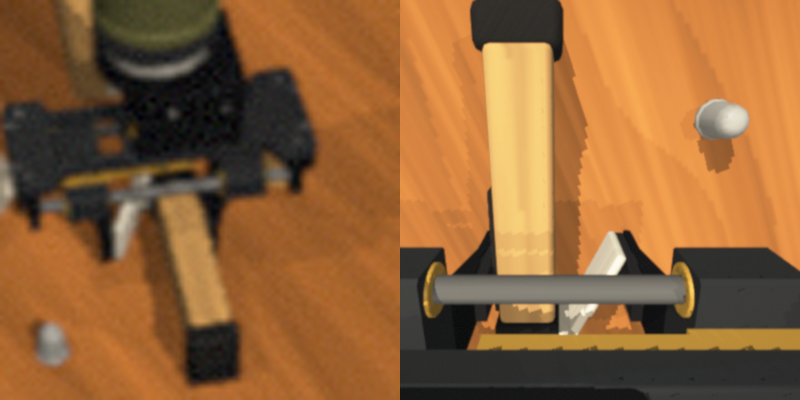

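The leg follows the hand without visible slip: the wrist view is unchanged and the width steady. Before drawing further I'll check the start extension from the plinth's front edge in the first scene picture (crop ≈(393,180)), and see whether the side camera shows the mouth.

```bash
python3 - <<'E'
from h import *
cm=cam('scene'); P=lambda a,b,z:onplane(cm,250+a/5.5,140+b/5.5,z)
d=np.array([.394,.919,0]); yd=np.array([-d[1],d[0],0])
m=np.array([.554,-.104,.048])
for ab in [(313,190),(473,168),(288,70),(440,55)]:
    q=P(*ab,.048); print(q,(q-m)@d,(q-m)@yd)
cw=cam('side'); print(cw[4])
for L in (0,.035,.07): print(L,[np.round(proj(cw,m+d*k)) for k in (L,L+.175)], np.round(proj(cw,m+d*.07+[0,0,-.008])))
im=save('side','d1.png')[185:275,280:370]
cv2.imwrite('pics/d1c.png',cv2.resize(im[:,:,::-1],(600,600),interpolation=cv2.INTER_CUBIC))
E
```

```text
[ 0.57859988 -0.16626836  0.048     ] -0.04753227126222866 -0.04714102178276332
[ 0.4912559  -0.13098154  0.048     ] -0.04951721333833958 0.047031096875329796
[ 0.53586086 -0.26748891  0.048     ] -0.15739313009202877 -0.0477447563623567
[ 0.45031728 -0.22791757  0.048     ] -0.15473124431959093 0.04646089951658899
[ 0.18415921 -1.023803    0.82661903]
0 [array([324., 220.]), array([325., 186.])] [325. 208.]
0.035 [array([324., 213.]), array([325., 180.])] [325. 208.]
0.07 [array([325., 205.]), array([326., 174.])] [325. 208.]
```

View pics/d1c.png

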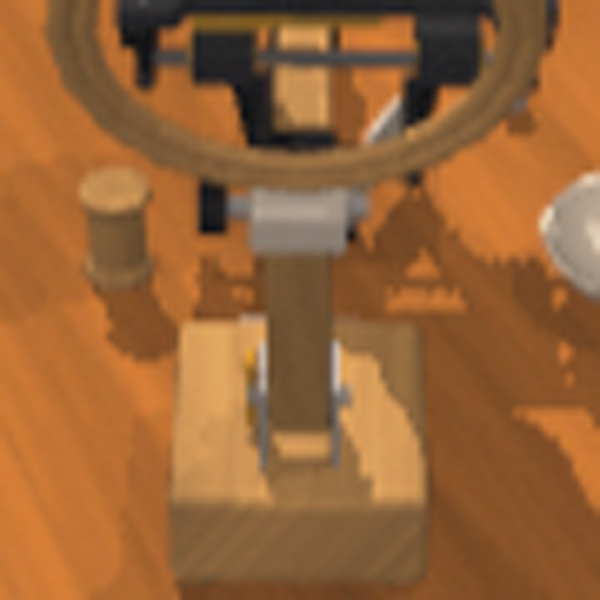

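The plinth's front edge lies about 48 mm behind the start mouth, so the leg started at about 32 mm and should now be near 67 mm. The side camera's view of the mouth is blocked by the hoop, so I'll let go, rise and look at the band with the wrist camera.

>>> {"op": "send_rows", "data": {"xyz": [[0,0,0],[0,0,0],[0,0,0],[0,0,-5],[0,0,-35],[-5,0,-70],[-15,0,-105],[-25,0,-140],[-25,0,-150],[-25,0,-150]], "dr": [[0,0,0],[0,0,0],[0,0,0],[0,0,0],[0,0,0],[0,0,0],[0,0,0],[0,0,0],[0,0,0],[0,0,0]], "jaw": 87}}

```text
time: 7.07
position: [0.5973, -0.0464, 0.1819]
tool_rot: [2.612, 1.739, 0.011]
ft_force: [-0.4, -0.0, -0.2]
grip_width: 1.001
grip_force: 0.0
```

```bash
python3 - <<'E'
from h import *
get_image('wrist')
s=get_state(); im=save('wrist','w3.png'); print(s['time'],s['position'],s['grip_width'])
cm=cam('wrist',s); M=R.from_rotvec(s['tool_rot']).as_matrix()
c=im[40:290,240:400,::-1]; cv2.imwrite('pics/w3c.png',cv2.resize(c,None,fx=2.4,fy=2.4,interpolation=cv2.INTER_CUBIC))
E
```

```text
7.1167 [ 0.59595729 -0.04520802  0.17915102] 0.9999309925002791
```

View pics/w3c.png

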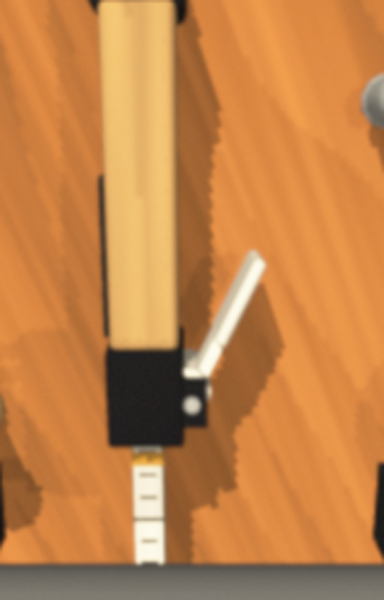

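The brass band is already out: it covers crop rows 453–465 and the mouth edge is at row 445. The lever is still open, with its tip at (258,256).

```bash
python3 - <<'E'
from h import *
im=cv2.imread('pics/w3.png').astype(int)
for r in range(218,240): print(r,im[r,296:308].mean(0).round(),end=' | ')
s=get_state(); cm=cam('wrist',s); M=R.from_rotvec(s['tool_rot']).as_matrix()
T=lambda u,v,z:(M.T@(onplane(cm,240+u/2.4,40+v/2.4,z)-s['position'])*1000).round(1)
print()
for n,u,v,z in [('mouth',146,446,.048),('bandout',148,453,.04),('bandin',148,465,.04),('bamboo end near foot',138,0,.048),('collar/bamboo',144,348,.048),('tip',258,256,.044),('pad start',101,335,.044)]: print(n,T(u,v,z))
E
```

```text
218 [30. 31. 33.] | 219 [30. 30. 32.] | 220 [30. 31. 33.] | 221 [30. 30. 32.] | 222 [30. 30. 32.] | 223 [30. 30. 32.] | 224 [31. 32. 35.] | 225 [54. 61. 66.] | 226 [ 92. 107. 116.] | 227 [102. 124. 139.] | 228 [ 79. 116. 145.] | 229 [ 53. 114. 158.] | 230 [ 49. 125. 177.] | 231 [ 55. 144. 203.] | 232 [ 70. 164. 224.] | 233 [112. 188. 234.] | 234 [172. 219. 240.] | 235 [208. 232. 242.] | 236 [205. 229. 238.] | 237 [183. 209. 221.] | 238 [186. 213. 225.] | 239 [207. 230. 240.] | 
mouth [-34.7 -16.9 129.2]
bandout [-41.1 -16.7 137.2]
bandin [-46.3 -16.7 137.2]
bamboo end near foot [122.8 -16.9 129.3]
collar/bamboo [  4.6 -17.  129.3]
tip [ 38.3  25.  133.3]
pad start [  8.6 -33.4 133.3]
```

Mouth to mark is about 2.9 mm on the rail plus 3.3–4 mm of parallax, so the leg is at about 76.5 mm and must go back in by about 6.5 mm. That agrees with the scene-only plinth estimate of about 75 mm. I'll return to the same grasp, re-grip and push back.

>>> {"op": "send_rows", "data": {"xyz": [[10,0,10],[20,0,35],[25,0,65],[25,0,95],[25,0,120],[25,0,138],[25,0,147],[25,0,150],[25,0,150],[25,0,150]], "dr": [[0,0,0],[0,0,0],[0,0,0],[0,0,0],[0,0,0],[0,0,0],[0,0,0],[0,0,0],[0,0,0],[0,0,0]]}}

```text
time: 8.0
position: [0.6051, -0.0217, 0.0279]
tool_rot: [2.613, 1.744, 0.001]
ft_force: [0.3, 0.0, -0.3]
grip_width: 1.0
grip_force: 0.0
```

>>> {"op": "send_rows", "data": {"xyz": [[0,0,0],[0,0,0],[0,0,0],[0,0,0],[0,0,0],[0,0,0],[0,0,0],[0,0,0],[0,0,0],[0,0,0]], "dr": [[0,0,0],[0,0,0],[0,0,0],[0,0,0],[0,0,0],[0,0,0],[0,0,0],[0,0,0],[0,0,0],[0,0,0]], "jaw": 40, "grip_force": 3}}

```text
time: 8.83
position: [0.6043, -0.0215, 0.0277]
tool_rot: [-2.613, -1.743, 0.0]
ft_force: [-2.9, 1.5, 4.5]
grip_width: 0.695
grip_force: 3.0
```

>>> {"op": "send_rows", "data": {"xyz": [[-1,0,0],[-2,0,0],[-3.5,0,0],[-5,0,0],[-6,0,0],[-6.5,0,0],[-6.5,0,0],[-6.5,0,0],[-6.5,0,0],[-6.5,0,0]], "dr": [[0,0,0],[0,0,0],[0,0,0],[0,0,0],[0,0,0],[0,0,0],[0,0,0],[0,0,0],[0,0,0],[0,0,0]]}}

```text
time: 9.67
position: [0.6017, -0.0281, 0.0275]
tool_rot: [-2.613, -1.743, 0.001]
ft_force: [-4.6, 0.9, 5.2]
grip_width: 0.698
grip_force: 3.0
```

```bash
python3 st.py
```

```text
9.6667 [ 0.6017 -0.0281  0.0275] [-0.95 -4.59 -5.2 ] 60.75064412730799 3.0040018184809014
pics/both9.67.png
```

Both joints look right, but the net force is -4.6 N in tool y, so the load is mostly on the pad. I'll ease the hand back to balance the two contacts before closing.

>>> {"op": "send_rows", "data": {"xyz": [[0,-0.2,0],[0,-0.4,0],[0,-0.6,0],[0,-0.8,0],[0,-0.8,0],[0,-0.8,0],[0,-0.8,0],[0,-0.8,0],[0,-0.8,0],[0,-0.8,0]], "dr": [[0,0,0],[0,0,0],[0,0,0],[0,0,0],[0,0,0],[0,0,0],[0,0,0],[0,0,0],[0,0,0],[0,0,0]]}}

```text
time: 10.6
position: [0.6016, -0.0278, 0.0276]
tool_rot: [2.613, 1.743, 0.001]
ft_force: [-0.5, -0.4, 1.4]
grip_width: 0.693
grip_force: 2.9
```

```bash
python3 st.py
```

```text
10.6 [ 0.6016 -0.0278  0.0276] [-0.56 -0.28 -1.36] 60.30220276695692 2.8774622855416965
pics/both10.60.png
```

View pics/both9.67.png

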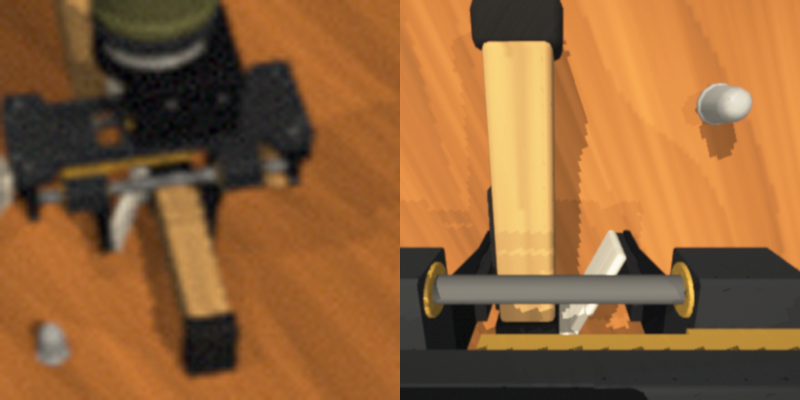

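The contacts are balanced now: net -0.3 N with a 2.9 N grip and the lever still open. I'll close the lever with the hand following.

>>> {"op": "send_rows", "data": {"xyz": [[0,-0.5,0],[0,-1,0],[0,-1.7,0],[0,-2.4,0],[0,-3.1,0],[0,-3.8,0],[0,-4.5,0],[0,-5.2,0],[0,-6,0],[0,-6,0]], "dr": [[0,0,0],[0,0,0],[0,0,0],[0,0,0],[0,0,0],[0,0,0],[0,0,0],[0,0,0],[0,0,0],[0,0,0]], "jaw": 30, "grip_force": 9}}

```text
time: 11.53
position: [0.5942, -0.0236, 0.0274]
tool_rot: [-2.609, -1.743, 0.003]
ft_force: [-5.1, 1.6, 5.0]
grip_width: 0.496
grip_force: 8.7
```

```bash
python3 st.py
```

```text
11.5333 [ 0.5942 -0.0236  0.0274] [-0.52 -5.35 -4.99] 43.16919699193547 8.688427710076212
pics/both11.53.png
```

>>> {"op": "send_rows", "data": {"xyz": [[-0.5,-0.5,0],[-1,-1,0],[-1,-1.5,0],[-1,-2,0],[-1,-2.5,0],[-1,-3,0],[-1,-3.5,0],[-1,-4,0],[-1,-4,0],[-1,-4,0]], "dr": [[0,0,0],[0,0,0],[0,0,0],[0,0,0],[0,0,0],[0,0,0],[0,0,0],[0,0,0],[0,0,0],[0,0,0]], "grip_force": 25}}

```text
time: 12.47
position: [0.5914, -0.0207, 0.0274]
tool_rot: [-2.607, -1.745, -0.002]
ft_force: [-2.4, 5.9, 3.0]
grip_width: 0.41
grip_force: 25.0
```

```bash
python3 st.py
```

```text
12.4667 [ 0.5914 -0.0207  0.0274] [ 4.59 -4.51 -3.  ] 35.627818291497 24.983455566689372
pics/both12.47.png
```

Opening is 35.6 mm, so the lever is shut. The hand drifted about 2.6 mm outward, so I'll check the leg's travel from the foot in the wrist pictures, where hand pose and foot edge give its position.

```bash
python3 - <<'E'
from h import *
ts=['6.08','9.67','10.60','11.53','12.47']
g={t:cv2.cvtColor(cv2.imread(f'pics/scene{t}.png'),cv2.COLOR_BGR2GRAY).astype(np.float32) for t in ts}
cm=cam('scene'); tpl=g['10.60'][222:250,322:352]; tpl=cv2.resize(tpl,None,fx=10,fy=10,interpolation=cv2.INTER_CUBIC)
d=np.array([.39,.921,0])
for t in ts:
    S=cv2.resize(g[t][214:258,314:360],None,fx=10,fy=10,interpolation=cv2.INTER_CUBIC)
    r=cv2.matchTemplate(S,tpl,cv2.TM_CCOEFF_NORMED); _,v,_,l=cv2.minMaxLoc(r)
    du,dv=l[0]/10-8,l[1]/10-8
    q=onplane(cm,337+du,236+dv,.04)-onplane(cm,337,236,.04); print(t,du,dv,round(v,3),'travel mm',q@d*1000)
for t in ts:
    im=cv2.imread(f'pics/wrist{t}.png').astype(float); p=im[20:60,275:300,2].mean(1); i=np.argmax(np.diff(p)); 
    k=np.where((p[:-1]<120)&(p[1:]>=120))[0][0]; print(t,'foot edge row',20+k+(120-p[k])/(p[k+1]-p[k]))
E
```

```text
6.08 0.5 2.0 0.993 travel mm 6.941397011559691
9.67 0.0 0.0 0.997 travel mm 0.0
10.60 0.0 0.0 1.0 travel mm 0.0
11.53 0.09999999999999964 0.3000000000000007 0.995 travel mm 1.0574803008583855
12.47 0.1999999999999993 0.8000000000000007 0.994 travel mm 2.7844307966138295
6.08 foot edge row 41.81163767246551
9.67 foot edge row 40.23578363384188
10.60 foot edge row 40.34572127139364
11.53 foot edge row 40.53312135665077
12.47 foot edge row 40.80779392338177
```

The leg is at about 72.4 mm by dead reckoning: 76.5 - 6.9 + 2.8. That is inside the window but close to its edge. The lever stays shut when released, so I'll open, rise and check the band directly.

>>> {"op": "send_rows", "data": {"xyz": [[0,0,0],[0,0,0],[0,0,0],[0,0,-5],[0,0,-35],[-5,0,-70],[-15,0,-105],[-25,0,-140],[-25,0,-150],[-25,0,-150]], "dr": [[0,0,0],[0,0,0],[0,0,0],[0,0,0],[0,0,0],[0,0,0],[0,0,0],[0,0,0],[0,0,0],[0,0,0]], "jaw": 80}}

```text
time: 13.4
position: [0.5844, -0.0493, 0.1818]
tool_rot: [2.612, 1.739, 0.011]
ft_force: [0.8, -0.5, -1.2]
grip_width: 0.914
grip_force: 0.0
```

```bash
python3 - <<'E'
from h import *
get_image('wrist');get_image('wrist')
s=get_state(); im=save('wrist','w4.png'); print(s['time'],s['position'],s['grip_width'])
c=im[40:290,240:400,::-1]; cv2.imwrite('pics/w4c.png',cv2.resize(c,None,fx=2.4,fy=2.4,interpolation=cv2.INTER_CUBIC))
E
```

```text
13.5 [ 0.58200206 -0.04742711  0.17723561] 0.9172099877961238
```

View pics/w4c.png

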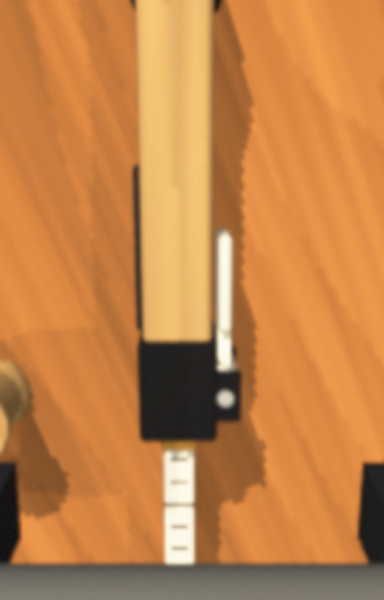

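The lever lies closed along the leg. The mouth edge is at crop row 439 and the visible band's inner edge is at about row 450; I'll quantify the gap.

```bash
python3 - <<'E'
from h import *
s=get_state(); cm=cam('wrist',s); M=R.from_rotvec(s['tool_rot']).as_matrix()
for f,c,rr in (('w3',302,(218,262)),('w4',315,(216,258))):
    im=cv2.imread(f'pics/{f}.png').astype(float); p=im[:,c-6:c+6].mean(1)
    R_=p[:,2];B=p[:,0]
    up=lambda a,th,i0:next(i+(th-a[i])/(a[i+1]-a[i]) for i in range(i0,i0+30) if a[i]<th<=a[i+1])
    vm=up(R_,80,rr[0]); vb=up(B,140,int(vm)+2)
    X=lambda v,z:(M.T@(onplane(cm,c,v,z)-s['position'])*1000)[0]
    print(f,vm,vb,[round(70+X(vm,z)-X(vb,.04)-6,2) for z in (.048,.05)],B[222:236].round())
E
```

```text
w3 225.28523489932886 233.4597222222222 [np.float64(75.79), np.float64(76.62)] [ 30.  30.  31.  54.  92. 102.  79.  53.  49.  55.  70. 112. 172. 208.]
w4 222.7614503816794 227.67625899280574 [np.float64(72.29), np.float64(73.1)] [ 31.  34.  42.  48.  65. 109. 155. 182. 181. 177. 202. 220. 223. 223.]
```

The leg stands at 72.3–73.1 mm with the lever shut, which is inside the window with about 1 mm of margin. I'll re-grip hard and nudge the clamped leg about 2 mm inward, since it slips above about 15 N.

>>> {"op": "send_rows", "data": {"xyz": [[10,0,10],[20,-0.8,35],[25,-0.8,65],[25,-0.8,95],[25,-0.8,120],[25,-0.8,138],[25,-0.8,147],[25,-0.8,150],[25,-0.8,150],[25,-0.8,150]], "dr": [[0,0,0],[0,0,0],[0,0,0],[0,0,0],[0,0,0],[0,0,0],[0,0,0],[0,0,0],[0,0,0],[0,0,0]]}}

```text
time: 14.38
position: [0.5915, -0.0242, 0.0279]
tool_rot: [2.613, 1.744, 0.001]
ft_force: [-0.3, 0.1, 0.4]
grip_width: 0.917
grip_force: 0.0
```

>>> {"op": "send_rows", "data": {"xyz": [[0,0,0],[0,0,0],[0,0,0],[0,0,0],[0,0,0],[0,0,0],[0,0,0],[0,0,0],[0,0,0],[0,0,0]], "dr": [[0,0,0],[0,0,0],[0,0,0],[0,0,0],[0,0,0],[0,0,0],[0,0,0],[0,0,0],[0,0,0],[0,0,0]], "jaw": 30, "grip_force": 40}}

```text
time: 15.22
position: [0.59, -0.0237, 0.0275]
tool_rot: [-2.611, -1.744, 0.002]
ft_force: [-4.4, 1.1, 3.9]
grip_width: 0.402
grip_force: 40.0
```

```bash
python3 st.py
```

```text
15.2167 [ 0.59   -0.0237  0.0275] [-0.63 -4.49 -3.93] 34.99539418733814 39.99385247938335
pics/both15.22.png
```

>>> {"op": "send_rows", "data": {"xyz": [[-0.5,0,0],[-1,0,0],[-1.5,0,0],[-2,0,0],[-2.5,0,0],[-3,0,0],[-3.5,0,0],[-4,0,0],[-4,0,0],[-4,0,0]], "dr": [[0,0,0],[0,0,0],[0,0,0],[0,0,0],[0,0,0],[0,0,0],[0,0,0],[0,0,0],[0,0,0],[0,0,0]]}}

```text
time: 16.15
position: [0.5899, -0.0238, 0.0275]
tool_rot: [-2.608, -1.745, -0.005]
ft_force: [-1.2, 7.9, 1.7]
grip_width: 0.402
grip_force: 40.0
```

```bash
python3 st.py
```

```text
16.15 [ 0.5899 -0.0238  0.0275] [ 6.86 -4.16 -1.69] 34.98171051233412 39.994993256404996
pics/both16.15.png
```

>>> {"op": "send_rows", "data": {"xyz": [[-1,0,0],[-2,0,0],[-3,0,0],[-4,0,0],[-4.5,0,0],[-5,0,0],[-5,0,0],[-5,0,0],[-5,0,0],[-5,0,0]], "dr": [[0,0,0],[0,0,0],[0,0,0],[0,0,0],[0,0,0],[0,0,0],[0,0,0],[0,0,0],[0,0,0],[0,0,0]]}}

```text
time: 17.08
position: [0.5899, -0.0239, 0.0275]
tool_rot: [-2.604, -1.747, -0.013]
ft_force: [2.8, 14.6, -1.8]
grip_width: 0.404
grip_force: 40.0
```

```bash
python3 st.py
```

```text
17.0833 [ 0.5899 -0.0239  0.0275] [14.56 -2.95  1.98] 35.139822154426355 40.007289284840226
pics/both17.08.png
```

>>> {"op": "send_rows", "data": {"xyz": [[-0.5,0,0],[-1,0,0],[-1.5,0,0],[-2,0,0],[-2.5,0,0],[-2.5,0,0],[-2.5,0,0],[-2.5,0,0],[-2.5,0,0],[-2.5,0,0]], "dr": [[0,0,0],[0,0,0],[0,0,0],[0,0,0],[0,0,0],[0,0,0],[0,0,0],[0,0,0],[0,0,0],[0,0,0]]}}

```text
time: 18.02
position: [0.5898, -0.024, 0.0276]
tool_rot: [-2.603, -1.748, -0.017]
ft_force: [5.1, 18.8, -4.7]
grip_width: 0.403
grip_force: 40.0
```

```bash
python3 st.py
```

```text
18.0167 [ 0.5898 -0.024   0.0276] [19.24 -2.36  4.9 ] 35.041513682934834 40.016876477748156
pics/both18.02.png
```

>>> {"op": "send_rows", "data": {"xyz": [[-0.5,0,0],[-1,0,0],[-1.5,0,0],[-2,0,0],[-2.5,0,0],[-2.5,0,0],[-2.5,0,0],[-2.5,0,0],[-2.5,0,0],[-2.5,0,0]], "dr": [[0,0,0],[0,0,0],[0,0,0],[0,0,0],[0,0,0],[0,0,0],[0,0,0],[0,0,0],[0,0,0],[0,0,0]]}}

```text
time: 18.95
position: [0.5898, -0.0241, 0.0276]
tool_rot: [-2.6, -1.75, -0.021]
ft_force: [7.9, 22.0, -6.4]
grip_width: 0.403
grip_force: 40.0
```

```bash
python3 st.py
```

```text
18.95 [ 0.5898 -0.0241  0.0276] [23.29 -0.97  6.77] 35.072450963786046 40.026209427104135
pics/both18.95.png
```

The leg isn't slipping at 23 N, possibly because the 40 N squeeze adds to the clamp friction. I'll lower the grip once at this push: if it breaks free it moves at most about 4 mm, which stays within the window. After that I'll relax.

>>> {"op": "send_rows", "data": {"xyz": [[0,0,0],[0,0,0],[0,0,0],[0,0,0],[0,0,0],[0,0,0],[0,0,0],[0,0,0],[0,0,0],[0,0,0]], "dr": [[0,0,0],[0,0,0],[0,0,0],[0,0,0],[0,0,0],[0,0,0],[0,0,0],[0,0,0],[0,0,0],[0,0,0]], "grip_force": 24}}

```text
time: 19.88
position: [0.5898, -0.0243, 0.0276]
tool_rot: [-2.601, -1.749, -0.021]
ft_force: [7.4, 22.5, -5.8]
grip_width: 0.408
grip_force: 24.1
```

```bash
python3 st.py
```

```text
19.8833 [ 0.5898 -0.0243  0.0276] [23.49 -1.65  6.15] 35.49152762670629 24.08594115423739
pics/both19.88.png
```

The clamp holds, so I'll relax the push, keep a firm grip, and confirm the leg's position in the scene picture.

>>> {"op": "send_rows", "data": {"xyz": [[2,0,0],[4,0,0],[6,0,0],[8,0,0],[10,0,0],[12,0,0],[12,0,0],[12,0,0],[12,0,0],[12,0,0]], "dr": [[0,0,0],[0,0,0],[0,0,0],[0,0,0],[0,0,0],[0,0,0],[0,0,0],[0,0,0],[0,0,0],[0,0,0]], "grip_force": 25}}

```text
time: 20.82
position: [0.59, -0.024, 0.0275]
tool_rot: [-2.61, -1.744, -0.001]
ft_force: [-2.4, 5.7, 3.2]
grip_width: 0.406
grip_force: 25.0
```

```bash
python3 st.py; python3 - <<'E'
from h import *
import glob
ts=sorted([f[10:-4] for f in glob.glob('pics/scene*.png')],key=float)
g={t:cv2.cvtColor(cv2.imread(f'pics/scene{t}.png'),cv2.COLOR_BGR2GRAY).astype(np.float32) for t in ts}
cm=cam('scene'); up=lambda a:cv2.resize(a,None,fx=10,fy=10,interpolation=cv2.INTER_CUBIC)
tpl=up(g['12.47'][222:250,322:352])
for t in ts[3:]:
    _,v,_,l=cv2.minMaxLoc(cv2.matchTemplate(up(g[t][214:258,314:360]),tpl,cv2.TM_CCOEFF_NORMED))
    q=onplane(cm,337+l[0]/10-8,236+l[1]/10-8,.04)-onplane(cm,337,236,.04); print(t,round(v,3),q@[390,921,0])
E
```

```text
20.8167 [ 0.59   -0.024   0.0275] [ 4.32 -4.44 -3.14] 35.29647795843914 25.007329741929425
pics/both20.82.png
11.53 0.994 -1.7335195373466494
12.47 1.0 0.0
15.22 0.997 0.33653972530984855
16.15 0.997 0.0
17.08 0.997 0.0
18.02 0.997 0.0
18.95 0.997 0.0
19.88 0.997 0.0
20.82 0.997 0.0
```

The leg is unchanged at about 72.4–73.1 mm. There is time for a careful stronger push in small increments to gain margin.

>>> {"op": "send_rows", "data": {"xyz": [[-2,0,0],[-4,0,0],[-6,0,0],[-8,0,0],[-10,0,0],[-12,0,0],[-13,0,0],[-14,0,0],[-14,0,0],[-14,0,0]], "dr": [[0,0,0],[0,0,0],[0,0,0],[0,0,0],[0,0,0],[0,0,0],[0,0,0],[0,0,0],[0,0,0],[0,0,0]], "grip_force": 40}}

```text
time: 21.75
position: [0.5897, -0.0243, 0.0276]
tool_rot: [-2.599, -1.75, -0.024]
ft_force: [10.1, 25.3, -7.6]
grip_width: 0.404
grip_force: 40.1
```

>>> {"op": "send_rows", "data": {"xyz": [[-0.5,0,0],[-1,0,0],[-1.5,0,0],[-2,0,0],[-2,0,0],[-2,0,0],[-2,0,0],[-2,0,0],[-2,0,0],[-2,0,0]], "dr": [[0,0,0],[0,0,0],[0,0,0],[0,0,0],[0,0,0],[0,0,0],[0,0,0],[0,0,0],[0,0,0],[0,0,0]]}}

```text
time: 22.58
position: [0.5897, -0.0244, 0.0277]
tool_rot: [-2.598, -1.751, -0.027]
ft_force: [11.5, 29.8, -10.1]
grip_width: 0.403
grip_force: 40.1
```

```bash
python3 st.py
```

```text
22.5833 [ 0.5897 -0.0244  0.0277] [31.72 -0.53 10.67] 35.050952124104604 40.1475878729525
pics/both22.58.png
```

It still holds at 32 N, so I'm stopping there. I'll relax and finish with a firm grip.

>>> {"op": "send_rows", "data": {"xyz": [[2,0,0],[4,0,0],[6,0,0],[8,0,0],[10,0,0],[12,0,0],[13,0,0],[13,0,0],[13,0,0],[13,0,0]], "dr": [[0,0,0],[0,0,0],[0,0,0],[0,0,0],[0,0,0],[0,0,0],[0,0,0],[0,0,0],[0,0,0],[0,0,0]], "grip_force": 25}}

```text
time: 23.52
position: [0.5894, -0.0253, 0.0275]
tool_rot: [-2.608, -1.745, -0.004]
ft_force: [-2.4, 7.0, 2.8]
grip_width: 0.406
grip_force: 25.1
```

```bash
python3 st.py; python3 -c "
from bench import *
print(close_job())"
```

```text
23.5167 [ 0.5894 -0.0253  0.0275] [ 5.54 -4.84 -2.75] 35.33792241019961 25.099231544935492
pics/both23.52.png
the job is handed in; nothing more can be done
None
```

I handed in the job at 23.5 s with the lever shut and the leg held at 25 N; I measured the leg at 72.3–73.1 mm (allowed 66–74), so the margin is only about 1 mm, and the judge's verdict was not returned.

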